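# Close and clamp the slide humidity chamber

## Task

The slide rack is already in the steel humidity chamber on the lab bench: close the chamber up. If the red-handled clamp hangs over the opening, swing it up out of the way first; tuck the lid's grip-side edge under the blue strip of the chamber, lay the lid down squarely inside the far ledge, then swing the clamp fully down so that it presses the lid onto the rubber seal, and let go. Leave the rack and the other things on the bench where they are.

Things in the scene. Friction and masses are not known exactly. Their poses are not given: they have to be found in the camera images.
- chamber: Open steel box fixed to the bench, 160 (x) by 170 (y) mm, rim 60 mm high; origin on the bench under its middle, z up. Side walls: rims at y = +-77 to +-85 mm, no guides above. A blue strip over the -x wall (outer face x = -83 mm) makes a slot for the lid edge; a ledge on the +x wall stops a flat lid: tilt it 6 to 15 degrees, strip side first.
- slot (a point): Middle of the blind end of the slot under the blue strip, at rim height: chamber (-75, 0, 60) mm. The slot is full width and 10 mm high (z 60 to 70 mm); the strip is 6 mm thick (top at 76 mm) and overhangs to chamber x = -63 mm.
- ledge (a point): Inner edge of the far ledge, at rim height: chamber (69, 0, 60) mm. The ledge is full width, x = 69 to 77 mm, and rises 8 mm above the rim. Just inside it, at x = 45 to 55 mm, a sprung black rubber seal bar stands 5 mm above the rim and gives 2 N per mm; the closed clamp presses the lid onto it with about 8 N.
- clamp_hinge (a point): Hinge axis of the clamp, chamber (100, 0, 92) mm; it runs along the chamber y axis. Its two lugs stand at chamber x = 77 to 110 mm, y = +-15 to +-21 mm, up to 68 mm high, and from x = 90 mm on up to 104 mm.
- clamp (a joint): Clamp angle, rad. 0: fully down over the lid, lever pointing to chamber -x; grows as the handle swings up; 1.57 upright, 2.0 limit. A stiff hinge, stays where left: about 6 N at the handle moves it, 11 N the last bit onto the seal. Below about 1.2 it is in the way of lid and gripper. Its rubber pad sits 55 mm from the hinge, 25 mm below the axis.
- clamp_handle (a point): Middle of the clamp's red handle, a block 38 mm along the lever, 20 mm wide (along chamber y), 20 mm thick, 90 mm from the hinge along the lever and 6 mm above the hinge line; the axes turn with the lever. With the clamp down its underside is 22 mm above the lid.
- lid: Flat lid, steel with a pale turquoise pane, 140 (x) by 166 (y) by 6 mm, about 0.3 kg, lying right way up on the bench; origin under its middle, z up. A black grip bar stands on it at x = -35 mm: 14 mm thick (x), 60 mm long (y), from 6 to 36 mm above the lid's underside. The edge at x = -70 mm (nearest the bar) is the one that goes under the strip.
- lid_grip (a point): In the grip bar, 22 mm above the lid's underside: lid (-35, 0, 22) mm.
- lid_tuck (a point): Middle of the lid's tuck-in edge, on the underside: lid (-70, 0, 0) mm.
- lid_far (a point): Middle of the opposite (clamped) edge, on the underside: lid (70, 0, 0) mm.
- rack: White slide rack, 70 by 90 by 34 mm, with glass slides, standing loose on the chamber's floor (floor 6 mm thick), wholly below the rim. Stays there.
- reagent: Bystander: amber bottle with green cap, 52 mm across, 105 mm high; origin under its middle.
- jar: Bystander: white jar with blue lid, 60 mm across, 70 mm high; origin under its middle.
- wipes: Bystander: cardboard box 120 by 70 by 55 mm; origin under its middle.
Mind the look-alikes: they are no part of the job. Of the things shaped like the lid, the steel one is meant.

How it is judged:
By the outcome, as a careful person would: the job done as asked, in the order asked, and still so for the second after the job is handed in, with the robot touching nothing.
It also fails if it takes over 72 s, if anything falls off the work surface, if the arm or the gripper's body presses on something with over 40 N, if the wrist force passes 120 N, or if a joint passes its speed limit or range.

## Robot

A 7-joint arm with a two-finger parallel gripper is mounted at the origin on the work surface. World frame = base frame: x ahead of the robot, y to its left, z up, the work surface at z = 0. Lengths are in m, angles in rad, forces in N, time in s.
With the tool pointing down it reaches from about 0.4 to 0.85 m from the base axis. Payload 10.4 kg.
Tool frame: the origin (TCP) lies at the centre of the arm's flange, where the gripper is bolted on; the fingertips stand 182 mm ahead of it and the grasp point (between the pads) lies 164 mm ahead of it (robot.grip_depth is the distance from the TCP to the grasp point, in m); z points along the fingers, y is the direction in which the jaws open and shut (so a half turn about z gives the same grasp; the last joint's range is limited). The gripper opens to 87 mm and grips with 3 to 60 N. Pads are 19 mm wide; open, the fingers measure 117 mm over their backs; the gripper's body (75 mm by 190 mm) begins 51 mm behind the grasp point.
Start: joints at [1.082, 0.332, -0.065, 1.46, 0.022, 1.35, -0.088], TCP at [0.281, -0.558, 0.405] pointing down, gripper open.
Joint ranges: [-2.6, 2.6], [-0.5, 2.12], [-1.47, 1.34], [0.16, 2.42], [-1.27, 4.41], [0.06, 2.06], [-2.6, 2.6]. Speed limits (rad/s): [2.22, 2.22, 2.79, 2.79, 3.14, 3.14, 3.14].

## Interface

Orientations are given as a 3x3 rotation matrix whose columns are the frame's x, y, z axes.
In Python, from cell import sensors, cams, workorder, robot gives the robot as it stands.
- The arm moves only by the tool servo_tool, never from a script. Its argument "plan" is a list of rows, each a list of 7 numbers: the closure, from 0 (fully open) to 1 (shut), then the shift along the tool's x, y, z in mm, then the turn, a rotation vector about the tool's x, y, z in rad. A call has 1 to 10 rows; each row is the pose to reach, as a shift and turn from the pose measured when the call began, along the tool's axes at that moment; what a row does not reach only later rows make up. A row lasts 1/10 s, in which the tool goes at most 50 mm and 8.59 degrees, less where a joint would pass 70% of its speed; a pose out of reach is approached as far as the arm can. A call with a gripper value outside its range is refused whole. The fingers move at their own pace and stop on an object; "grip_force" is the grip in N (left out, the last holds). Time passes only in rows, so rows that repeat a pose let the fingers close. It gives the time, the measured TCP pose, the force and the opening at its end, in the units of the state.
- sensors.get_state(): the state, without advancing time (a new reading comes with each control period).
- cams.snapshot(name): name is "scene" or "top" or "wrist"; returns the picture (480x640x3 uint8, red, green, blue); there is no depth.
- cams.camera_info(name): a dict with "camera_matrix" (3x3 intrinsics, pixels), "k1" (the pictures are not rectified: a ray, as slopes to the right and down, at radius r is drawn at 1 + k1 r^2 times it, then the intrinsics apply), "xyz" and "rotation" of the camera in the world. Camera axes: x right, y down, z forward; pixel columns grow to the right and rows downward; lengths in m; the calibration is good to about 2 mm. A picture is of the moment at which its call begins: read the wrist's pose just before it. camera_info takes no time and is no camera call; for the wrist camera it gives the pose at the moment of the call.
- workorder.sign_off(): hands the job in, once; it reports no verdict.
The state is a dict: "time": time; "joints": joint angles; "joint_velocities": joint speeds; "joint_torque": joint torques, N m; "tcp_pos": TCP position; "tool_rot": TCP orientation; "ft_force": force on the tool from outside, world axes, zero at the start; "moment": the same for the moment, N m; "gripper_width": opening from 0.0 (shut) to 1.0 (fully open).
Only numpy, scipy, OpenCV 4.12 (cv2) and the standard library are available. Lean on these libraries where they do the work, as an engineer would, in place of code of your own. Each camera call takes 0.05 s, during which the arm holds its last target. There are 200 camera calls.

## Working session

There is one attempt and no reset: what is moved stays moved. The work goes in short steps, Python scripts to look and compute and a tool call to move; the robot and the scene stay as the last step left them, time stands still between calls to the robot, and variables do not carry over. Pictures are saved under pics/ and viewed, about 8 in all and at most 12, crops included, and the job is handed in when it is done.

Besides the shell and the picture viewer there is one more tool, called after "Request:" by a JSON object that holds its "fn" and its "kwargs". servo_tool: Moves the arm, as the interface text tells. Its arguments: {"type":"object","properties":{"plan":{"type":"array","items":{"type":"array","items":{"type":"number"}}},"grip_force":{"type":"number"}},"required":["plan"]}

```bash
mkdir -p pics; ls
python3 - <<'E'
from cell import sensors, cams, workorder, robot
import cv2,numpy as np
np.set_printoptions(precision=4,suppress=True)
for n in("scene","top"):
    p=cams.snapshot(n); cv2.imwrite(f"pics/{n}0.png",p[:,:,::-1]); print(n,cams.camera_info(n))
print(sensors.get_state())
E
```

```text
pics
scene {'camera_matrix': array([[542.1379,   0.    , 319.0525],
       [  0.    , 542.1379, 242.4828],
       [  0.    ,   0.    ,   1.    ]]), 'k1': -0.0024671672318792815, 'xyz': array([ 1.3151, -0.516 ,  1.0621]), 'rotation': array([[ 0.5457,  0.6083, -0.5764],
       [ 0.838 , -0.3968,  0.3746],
       [-0.0008, -0.6874, -0.7263]])}
top {'camera_matrix': array([[609.1891,   0.    , 316.6748],
       [  0.    , 609.1891, 240.0162],
       [  0.    ,   0.    ,   1.    ]]), 'k1': -0.19514025452087957, 'xyz': array([ 0.215 , -0.0174,  1.6504]), 'rotation': array([[-0.004 , -0.9767,  0.2146],
       [-1.    ,  0.0035, -0.0028],
       [ 0.002 , -0.2146, -0.9767]])}
{'time': 0.1, 'joints': array([ 1.0824,  0.3328, -0.0647,  1.4608,  0.0216,  1.3499, -0.0885]), 'joint_velocities': array([ 0.0001, -0.0023,  0.0006, -0.0041,  0.0011,  0.0005,  0.0021]), 'joint_torque': array([ -0.0002, -62.4547,   0.0236, -39.0721,  -0.0615,   0.0366,
         0.    ]), 'tcp_pos': array([ 0.2807, -0.5583,  0.404 ]), 'tool_rot': array([[ 0.8934,  0.4492, -0.0006],
       [ 0.4492, -0.8934,  0.0011],
       [-0.0001, -0.0012, -1.    ]]), 'ft_force': array([-0.6343,  0.1841, -0.3051]), 'moment': array([-0.0409,  0.0321,  0.0232]), 'gripper_width': 1.0004074863576295}
```

View pics/top0.png

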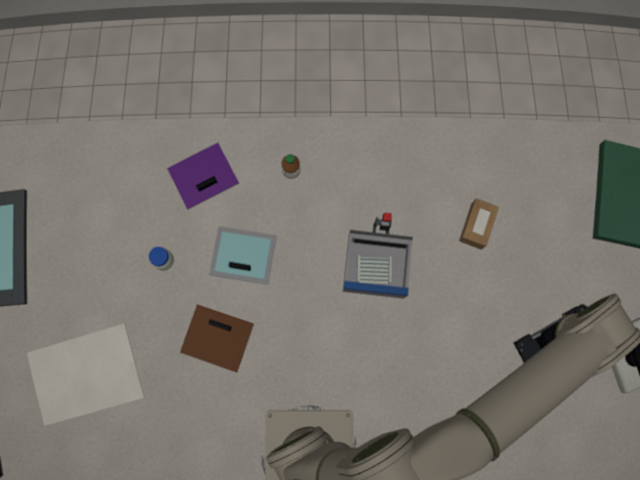

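View pics/scene0.png

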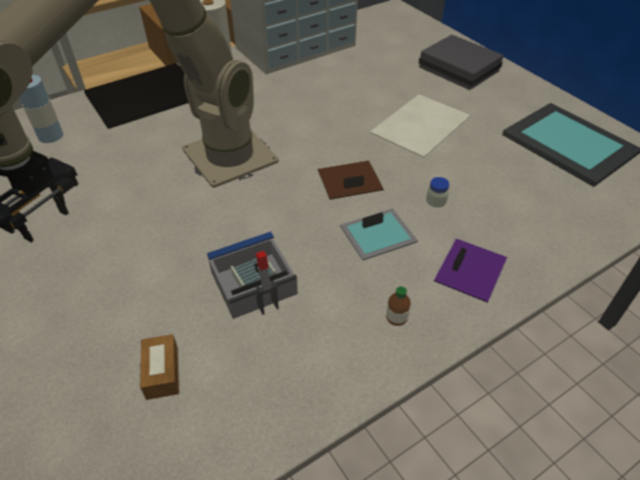

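The top view shows the steel/turquoise lid at about (243,256) with its bar at (240,266), and the chamber at (378,264) with its blue strip at (376,290). The red handle at (387,217) looks nearly upright. I'll measure these next.

```bash
cat > h.py <<'E'
import numpy as np, cv2
from cell import sensors, cams, workorder, robot
np.set_printoptions(precision=4,suppress=True)
def rays(ci,uv):
    K=ci["camera_matrix"]; uv=np.atleast_2d(np.float64(uv))
    n=cv2.undistortPoints(uv[:,None],K,np.array([ci["k1"],0,0,0.]))[:,0]
    return (ci["rotation"]@np.c_[n,np.ones(len(n))].T).T
def plane(ci,uv,z):
    d=rays(ci,uv); o=ci["xyz"]; return o+d*((z-o[2])/d[:,2])[:,None]
def two(c1,a,c2,b):
    d1=rays(c1,a)[0];d2=rays(c2,b)[0]
    s=np.linalg.lstsq(np.c_[d1,-d2],c2["xyz"]-c1["xyz"],rcond=None)[0]
    p=c1["xyz"]+s[0]*d1;q=c2["xyz"]+s[1]*d2
    return (p+q)/2,np.linalg.norm(p-q)
def proj(ci,P):
    P=np.atleast_2d(P)-ci["xyz"]; c=P@ci["rotation"]; s=c[:,:2]/c[:,2:]
    s=s*(1+ci["k1"]*(s**2).sum(1))[:,None]; K=ci["camera_matrix"]
    return s*[K[0,0],K[1,1]]+[K[0,2],K[1,2]]
def mask(img,lo,hi,roi=None):
    h=cv2.cvtColor(img,cv2.COLOR_RGB2HSV); m=cv2.inRange(h,np.array(lo),np.array(hi))
    if roi: k=np.zeros_like(m); x0,y0,x1,y1=roi; k[y0:y1,x0:x1]=1; m*=k
    return m
def blob(m):
    c=max(cv2.findContours(m,cv2.RETR_EXTERNAL,cv2.CHAIN_APPROX_NONE)[0],key=cv2.contourArea)
    M=cv2.moments(c); r=cv2.minAreaRect(c)
    return np.array([M['m10'],M['m01']])/M['m00'],r,cv2.boxPoints(r),c
E
python3 - <<'E'
from h import *
I={n:cv2.imread(f"pics/{n}0.png")[:,:,::-1].copy() for n in("top","scene")}
C={n:cams.camera_info(n) for n in I}
def show(n,name,lo,hi,roi,z):
    c,r,b,_=blob(mask(I[n],lo,hi,roi)); P=plane(C[n],b,z)
    print(n,name,c,r[1],plane(C[n],c,z)[0],"\n",P, np.linalg.norm(P-np.roll(P,1,0),axis=1)); return c
show("top","pane",(80,60,100),(100,255,255),(190,210,290,300),.006)
show("top","bar",(0,0,0),(180,255,60),(215,255,265,280),.036)
show("scene","pane",(80,60,90),(100,255,255),(330,200,430,265),.006)
show("top","strip",(100,120,40),(125,255,255),(330,270,425,310),.076)
show("scene","strip",(100,120,40),(125,255,255),(190,220,290,270),.076)
a=show("top","red",(0,150,90),(8,255,255),(370,200,400,232),.17)
b=show("scene","red",(0,150,90),(8,255,255),(250,245,275,275),.17)
print("handle",two(C["top"],a,C["scene"],b))
# enlarged crops for viewing
t=cv2.resize(I["top"][200:310,200:430],None,fx=3.4,fy=3.4,interpolation=cv2.INTER_CUBIC)
cv2.imwrite("pics/tc.png",t[:,:,::-1])
E
```

```text
top pane [266.8939 242.9848] (7.0, 6.0) [0.5683 0.1154 0.006 ] 
 [[0.5768 0.1291 0.006 ]
 [0.5767 0.1125 0.006 ]
 [0.557  0.1122 0.006 ]
 [0.557  0.1288 0.006 ]] [0.0198 0.0166 0.0198 0.0166]
top bar [239.0807 265.845 ] (20.54987335205078, 4.93196964263916) [0.4991 0.1874 0.036 ] 
 [[0.497  0.216  0.036 ]
 [0.5104 0.2141 0.036 ]
 [0.501  0.1588 0.036 ]
 [0.4877 0.1608 0.036 ]] [0.0559 0.0135 0.056  0.0134]
scene pane [378.6044 233.8812] (31.622774124145508, 55.02362823486328) [0.5387 0.182  0.006 ] 
 [[0.4669 0.1284 0.006 ]
 [0.4906 0.2935 0.006 ]
 [0.5981 0.2413 0.006 ]
 [0.5724 0.0862 0.006 ]] [0.1137 0.1668 0.1195 0.1572]
top strip [375.8178 288.1804] (63.38756561279297, 7.349282264709473) [ 0.4316 -0.1758  0.076 ] 
 [[ 0.4322 -0.0917  0.076 ]
 [ 0.4514 -0.0941  0.076 ]
 [ 0.4315 -0.259   0.076 ]
 [ 0.4123 -0.2562  0.076 ]] [0.1657 0.0194 0.166  0.0194]
scene strip [239.4836 245.0964] (5.26038122177124, 66.10940551757812) [ 0.4318 -0.1785  0.076 ] 
 [[ 0.4137 -0.2567  0.076 ]
 [ 0.433  -0.0913  0.076 ]
 [ 0.4508 -0.0964  0.076 ]
 [ 0.4309 -0.2602  0.076 ]] [0.0176 0.1665 0.0185 0.165 ]
top red [386.5271 216.8411] (7.0, 7.0) [ 0.5993 -0.1978  0.17  ] 
 [[ 0.6093 -0.1892  0.17  ]
 [ 0.6093 -0.2069  0.17  ]
 [ 0.5911 -0.2063  0.17  ]
 [ 0.5911 -0.1886  0.17  ]] [0.0182 0.0177 0.0182 0.0177]
scene red [261.5486 256.2384] (15.782302856445312, 9.206343650817871) [ 0.5729 -0.1854  0.17  ] 
 [[ 0.5541 -0.1904  0.17  ]
 [ 0.5612 -0.1712  0.17  ]
 [ 0.6045 -0.1889  0.17  ]
 [ 0.5976 -0.2076  0.17  ]] [0.0467 0.0204 0.0469 0.0199]
handle (array([ 0.5931, -0.1946,  0.1944]), np.float64(0.00044094285773589093))
```

View pics/tc.png

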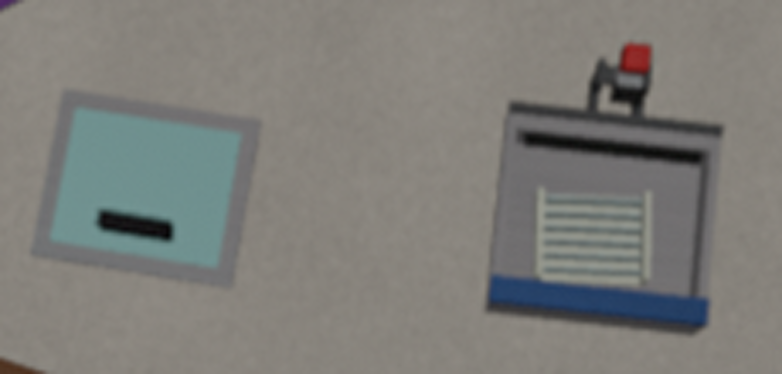

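Both cameras agree on the strip: it is 166 x 19 mm, with chamber yaw about -0.12. The clamp is at about 1.4 rad. Next I'll work out where the wrist camera sits and plan a look from above the chamber.

```bash
cat >> h.py <<'E'
from scipy.spatial.transform import Rotation as Ro
def down(yaw,tilt=0.):   # tool y along world heading yaw (jaw axis), z down; tilt: top leans towards -heading
    y=np.array([np.cos(yaw),np.sin(yaw),0]); z=np.array([0,0,-1.]); 
    R=np.c_[np.cross(y,z),y,z]; ax=np.array([-np.sin(yaw),np.cos(yaw),0])
    return Ro.from_rotvec(-tilt*ax).as_matrix()@R
def go(tcp,R):
    s=sensors.get_state(); T=s["tool_rot"]
    d=T.T@(np.array(tcp)-s["tcp_pos"])*1000; w=Ro.from_matrix(T.T@R).as_rotvec()
    print("shift",d.round(1),"turn",w.round(4),"rows",max(np.linalg.norm(d)/50,np.degrees(np.linalg.norm(w))/8.59))
def gp(g,R): return np.array(g)-.164*R[:,2]   # grasp point -> tcp
E
python3 - <<'E'
from h import *
s=sensors.get_state(); c=cams.camera_info("wrist"); T=s["tool_rot"]
print("cam in tool",T.T@(c["xyz"]-s["tcp_pos"]),"\n",T.T@c["rotation"],c["camera_matrix"],c["k1"])
for t in ((.40,-.18,.5),): 
    go(t,down(-.12)); go(t,down(-.12+np.pi))
E
```

```text
cam in tool [ 0.0674 -0.      0.0211] 
 [[-0.     -0.9686 -0.2486]
 [ 1.      0.0001 -0.0005]
 [ 0.0005 -0.2486  0.9686]] [[376.1672   0.     313.9988]
 [  0.     376.1672 242.9123]
 [  0.       0.       1.    ]] -0.021063079311530307
shift [ 276.5 -284.5  -95.6] turn [-0.0012 -0.0005 -0.9849] rows 8.162680695376528
shift [ 276.5 -284.5  -95.6] turn [-0.0006  0.0014  2.1566] rows 14.384929053372097
```

Request:
{"fn": "servo_tool", "kwargs": {"plan": [[0, 280, -285, -60, 0, 0, -0.985], [0, 280, -285, -60, 0, 0, -0.985], [0, 280, -285, -60, 0, 0, -0.985], [0, 280, -285, -60, 0, 0, -0.985], [0, 280, -285, -60, 0, 0, -0.985], [0, 280, -285, -60, 0, 0, -0.985], [0, 280, -285, -60, 0, 0, -0.985], [0, 280, -285, -60, 0, 0, -0.985], [0, 280, -285, -60, 0, 0, -0.985], [0, 280, -285, -60, 0, 0, -0.985]]}}

```text
time: 1.1
tcp_pos: [0.4031, -0.1769, 0.4645]
tool_rot: [[0.117, 0.993, -0.0], [0.993, -0.117, 0.0], [0.0, -0.0, -1.0]]
ft_force: [-0.3, -1.7, 0.2]
gripper_width: 1.002
```

Run:
```python
from h import *
import pickle
s=sensors.get_state();print(s["time"],s["tcp_pos"],s["joint_velocities"].max()); c=cams.camera_info("wrist"); p=cams.snapshot("wrist"); cv2.imwrite("pics/w1.png",p[:,:,::-1]); pickle.dump(c,open("w1.pkl","wb"))
```

```text
1.1 [ 0.4031 -0.1769  0.4645] 0.051768737773681656
```

View pics/w1.png

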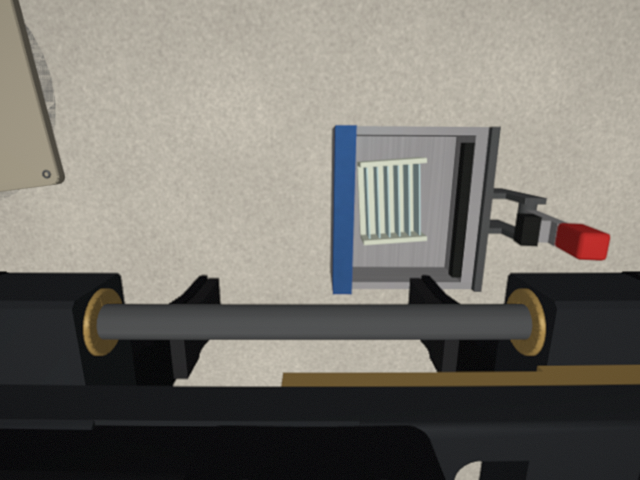

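The strip shows at columns 333-356, rows 125-293, with the seal at column 463 and the red handle at (583,241). I'll measure these and check them by projecting the model points.

Run:
```python
from h import *
import pickle
c=pickle.load(open("w1.pkl","rb")); p=cv2.imread("pics/w1.png")[:,:,::-1].copy()
m=mask(p,(100,120,40),(125,255,255),(320,110,370,300)); b=blob(m)
P=plane(c,b[2],.076); print(b[0],P); o=plane(c,b[0],.076)[0]
e=[P[np.argsort(P[:,1])[:2]].mean(0),P[np.argsort(P[:,1])[2:]].mean(0)]; y=e[1]-e[0]; L=np.linalg.norm(y); y/=L; yaw=-np.arctan2(y[0],y[1])
x=np.array([y[1],-y[0],0]); O=P.mean(0)+.073*x; O[2]=0; print("L",L,"yaw",yaw,"O",O)
r=blob(mask(p,(0,150,60),(8,255,255),(530,200,630,280))); print("red",r[0],r[2])
pc=lambda a:O+a[0]*x+a[1]*y+np.array([0,0,a[2]])
print("ledge corners",proj(c,[pc((.077,.085,.068)),pc((.077,-.085,.068)),pc((.069,0,.068)),pc((.045,0,.065)),pc((.055,0,.065))]))
t=cams.camera_info("top"); s=cams.camera_info("scene")
for th in np.arange(1.1,2.01,.1):
    def lev(a,h,yy=0): return pc((.1-a*np.cos(th)+h*np.sin(th),yy,.092+a*np.sin(th)+h*np.cos(th)))
    B=[lev(a,h,yy) for a in(.071,.109) for h in(-.004,.016) for yy in(-.01,.01)]
    o=[]
    for cc in(c,t,s):
        q=cv2.convexHull(np.float32(proj(cc,B))); M=cv2.moments(q); o+=[M['m10']/M['m00'],M['m01']/M['m00']]
    print(round(th,1),np.array(o).round(1))
print("obs wrist above; top 386.5 216.8; scene 261.5 256.2")
```

```text
[343.2862 207.2522] [[ 0.4104 -0.2587  0.076 ]
 [ 0.4324 -0.0928  0.076 ]
 [ 0.4514 -0.0955  0.076 ]
 [ 0.4316 -0.2618  0.076 ]]
L 0.16738545956717651 yaw -0.12519121320853885 O [ 0.5039 -0.1863  0.    ]
red [582.2735 241.2365] [[553.3514 253.8919]
 [558.8379 220.973 ]
 [610.4054 229.5676]
 [604.9189 262.4865]]
ledge corners [[500.5713 126.6504]
 [480.1707 292.3767]
 [482.1953 213.8899]
 [457.6177 213.1617]
 [467.3411 213.2524]]
1.1 [539.5 240.1 385.8 228.6 256.7 255. ]
1.2 [553.7 241.1 386.3 225.  258.  256.6]
1.3 [567.8 241.9 386.7 221.4 259.4 258.6]
1.4 [581.4 242.5 387.1 217.8 260.8 260.9]
1.5 [594.2 242.7 387.5 214.2 262.4 263.5]
1.6 [605.9 242.5 387.8 210.8 263.9 266.5]
1.7 [616.5 242.1 388.1 207.5 265.6 269.7]
1.8 [625.6 241.4 388.3 204.4 267.2 273.2]
1.9 [633.2 240.4 388.5 201.6 268.8 276.9]
2.0 [639.2 239.2 388.6 198.9 270.4 280.7]
obs wrist above; top 386.5 216.8; scene 261.5 256.2
```

The clamp is at about 1.41 rad and the model fits all three views. It is clear of the opening, but the gripper body would come close to the pad, so I'll nudge it up to about 1.75 first.

```bash
cat >> h.py <<'E'
O=np.array([.504,-.186,0]); YAW=-.123
CX=np.array([np.cos(YAW),np.sin(YAW),0]); CY=np.array([-CX[1],CX[0],0])
def pc(x,y,z): return O+(x*CX+y*CY+np.array([0,0,z]))*np.array([1,1,1.])
E
python3 - <<'E'
from h import *
R=down(YAW)
for x in(.04,.095,.04): go(pc(x,0,.165+.182),R)
E
```

```text
shift [  4.3 141.7 117. ] turn [-0.0011 -0.0006  0.0032] rows 3.6761576446848765
shift [  4.1 196.7 117. ] turn [-0.0011 -0.0006  0.0032] rows 4.577281432174782
shift [  4.3 141.7 117. ] turn [-0.0011 -0.0006  0.0032] rows 3.6761576446848765
```

Request:
{"fn": "servo_tool", "kwargs": {"plan": [[1, 4, 142, 60, 0, 0, 0], [1, 4, 142, 60, 0, 0, 0], [1, 4, 142, 117, 0, 0, 0], [1, 4, 142, 117, 0, 0, 0], [1, 4, 142, 117, 0, 0, 0], [1, 4, 142, 117, 0, 0, 0], [1, 4, 142, 117, 0, 0, 0], [1, 4, 142, 117, 0, 0, 0]], "grip_force": 10}}

```text
time: 1.95
tcp_pos: [0.5436, -0.1919, 0.3492]
tool_rot: [[0.121, 0.993, 0.002], [0.993, -0.121, -0.001], [-0.001, 0.002, -1.0]]
ft_force: [1.2, 0.3, -0.2]
gripper_width: 0.357
```

Request:
{"fn": "servo_tool", "kwargs": {"plan": [[1, 0, 10, 0, 0, 0, 0], [1, 0, 20, 0, 0, 0, 0], [1, 0, 28, 0, 0, 0, 0], [1, 0, 35, 0, 0, 0, 0], [1, 0, 42, 0, 0, 0, 0], [1, 0, 49, 0, 0, 0, 0], [1, 0, 56, 0, 0, 0, 0], [1, 0, 56, 0, 0, 0, 0]]}}

```text
time: 2.75
tcp_pos: [0.5999, -0.1986, 0.3491]
tool_rot: [[0.12, 0.993, 0.001], [0.993, -0.12, -0.001], [-0.001, 0.001, -1.0]]
ft_force: [-0.6, 0.0, 0.4]
gripper_width: 0.007
```

Request:
{"fn": "servo_tool", "kwargs": {"plan": [[1, 0, -40, 0, 0, 0, 0], [1, 0, -80, 0, 0, 0, 0], [0, 0, -100, -60, 0, 0, 0], [0, 0, -150, -110, 0, 0, 0], [0, 0, -150, -110, 0, 0, 0], [0, 0, -150, -110, 0, 0, 0]]}}

```text
time: 3.35
tcp_pos: [0.4497, -0.1802, 0.4631]
tool_rot: [[0.121, 0.993, 0.006], [0.993, -0.121, -0.005], [-0.004, 0.007, -1.0]]
ft_force: [1.8, 0.0, -0.4]
gripper_width: 0.281
```

Run:
```python
from h import *
s=sensors.get_state();print(s["time"],s["tcp_pos"]); 
for n in("wrist","top"):
    c=cams.camera_info(n); p=cams.snapshot(n)
    if n=="wrist": r=blob(mask(p,(0,150,60),(8,255,255),(430,150,640,330)))
    else: r=blob(mask(p,(0,150,90),(8,255,255),(365,190,405,232)))
    print(n,r[0])
    for th in np.arange(1.3,2.01,.1):
        B=[pc(.1-a*np.cos(th)+h*np.sin(th),yy,.092+a*np.sin(th)+h*np.cos(th)) for a in(.071,.109) for h in(-.004,.016) for yy in(-.01,.01)]
        q=cv2.convexHull(np.float32(proj(c,B))); M=cv2.moments(q); print(round(th,1),M['m10']/M['m00'],M['m01']/M['m00'])
    cv2.imwrite(f"pics/{n}2.png",p[:,:,::-1])
# lid approach
b=np.array([.4991,.1874,0]); go([.497,.13,.36],down(-.167))
```

```text
3.35 [ 0.4497 -0.1802  0.4631]
wrist [549.8317 240.8172]
1.3 501.5560127917248 241.89089772411717
1.4 515.0242497864396 242.29531812018033
1.5 527.9368426405644 242.38346874447964
1.6 540.0332748076637 242.15175909360488
1.7 551.0841656964368 241.60798333893126
1.8 560.9011974360847 240.7699255891697
1.9 569.3430586573791 239.66354378188382
2.0 576.3174454438105 238.32085830199102
top [385.3056 204.6667]
1.3 386.5231701600742 221.3658311206012
1.4 386.92080599156674 217.69349389847073
1.5 387.2685814257449 214.17037966663577
1.6 387.5741895070871 210.75215465704025
1.7 387.833967131191 207.4779330169143
1.8 388.04509131067863 204.38443340592735
1.9 388.2055727116878 201.50542262383473
2.0 388.3141785283412 198.87119584789482
shift [313.9   8.1  98.9] turn [0.0025 0.0016 0.0459] rows 6.584630246373851
```

The clamp now sits at about 1.7. On to the lid for a close look.

Request:
{"fn": "servo_tool", "kwargs": {"plan": [[0, 360, 5, 30, 0, 0, 0.046], [0, 360, 5, 30, 0, 0, 0.046], [0, 360, 5, 30, 0, 0, 0.046], [0, 360, 5, 30, 0, 0, 0.046], [0, 360, 5, 30, 0, 0, 0.046], [0, 360, 5, 30, 0, 0, 0.046], [0, 360, 5, 30, 0, 0, 0.046], [0, 360, 5, 30, 0, 0, 0.046], [0, 360, 5, 30, 0, 0, 0.046], [0, 360, 5, 30, 0, 0, 0.046]]}}

```text
time: 4.45
tcp_pos: [0.4998, 0.1754, 0.4278]
tool_rot: [[0.167, 0.986, 0.0], [0.986, -0.167, -0.002], [-0.002, 0.001, -1.0]]
ft_force: [-0.5, -0.6, -0.0]
gripper_width: 0.999
```

Run:
```python
from h import *
s=sensors.get_state();print(s["time"],s["tcp_pos"],s["gripper_width"]); 
c=cams.camera_info("wrist"); p=cams.snapshot("wrist"); cv2.imwrite("pics/w3.png",p[:,:,::-1])
import pickle; pickle.dump(c,open("w3.pkl","wb"))
```

```text
4.45 [0.4998 0.1754 0.4278] 0.9985498535108374
```

View pics/w3.png

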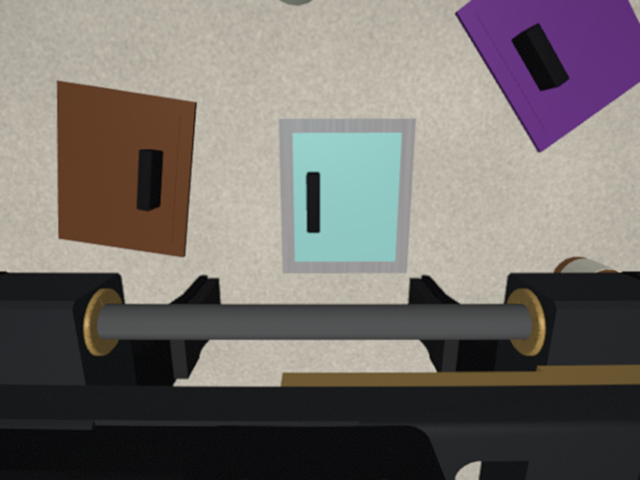

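The steel lid is at columns 279-415, rows 119-272, with its bar at (313,202) on the strip side. Measuring it.

Run:
```python
from h import *
import pickle
c=pickle.load(open("w3.pkl","rb")); p=cv2.imread("pics/w3.png")[:,:,::-1].copy()
L=plane(c,[(279,119),(415,119),(407,272),(283,272)],.006); print("outer",L,np.linalg.norm(L-np.roll(L,1,0),axis=1),"c",L.mean(0))
b=blob(mask(p,(80,60,100),(100,255,255),(270,110,420,275))); q=cv2.approxPolyDP(b[3],6,True)[:,0]; print(q)
if len(q)==4:
    Q=plane(c,q,.006); print("pane",Q.mean(0),Q); 
k=blob(mask(p,(0,0,0),(180,255,70),(297,160,330,245))); B=plane(c,k[2],.036); print("bar",k[0],plane(c,k[0],.036),B)
e=B[B[:,1].argsort()]; d=e[2:].mean(0)-e[:2].mean(0); print("yaw bar",-np.arctan2(d[0],d[1]),np.linalg.norm(d))
```

```text
outer [[0.4804 0.2741 0.006 ]
 [0.6168 0.2512 0.006 ]
 [0.5912 0.0893 0.006 ]
 [0.4539 0.1125 0.006 ]] [0.1637 0.1383 0.1639 0.1393] c [0.5356 0.1818 0.006 ]
[[293 134]
 [295 260]
 [393 260]
 [400 133]]
pane [0.5347 0.1818 0.006 ] [[0.4918 0.2572 0.006 ]
 [0.4697 0.1241 0.006 ]
 [0.5773 0.1059 0.006 ]
 [0.6001 0.24   0.006 ]]
bar [312.5485 201.9051] [[0.5007 0.1892 0.036 ]] [[0.5001 0.2179 0.036 ]
 [0.5106 0.2161 0.036 ]
 [0.5011 0.1592 0.036 ]
 [0.4902 0.161  0.036 ]]
yaw bar -0.1683571671376692 0.057724432360134866
```

Run:
```python
from h import *
R=down(-.167); go([.5005,.188,.193],R)
```

```text
shift [ 13.6  -1.9 235.1] turn [ 0.0014  0.0021 -0.0018] rows 4.70903499306375
```

Request:
{"fn": "servo_tool", "kwargs": {"plan": [[0, 13.6, -2, 50, 0, 0, 0], [0, 13.6, -2, 100, 0, 0, 0], [0, 13.6, -2, 150, 0, 0, 0], [0, 13.6, -2, 190, 0, 0, 0], [0, 13.6, -2, 220, 0, 0, 0], [0, 13.6, -2, 234, 0, 0, 0], [0, 13.6, -2, 234, 0, 0, 0], [0, 13.6, -2, 234, 0, 0, 0]]}}

```text
time: 5.3
tcp_pos: [0.5011, 0.1877, 0.1954]
tool_rot: [[0.169, 0.986, 0.003], [0.986, -0.169, -0.002], [-0.002, 0.003, -1.0]]
ft_force: [0.2, -0.2, 1.2]
gripper_width: 0.999
```

Request:
{"fn": "servo_tool", "kwargs": {"plan": [[1, 0, 0, 0, 0, 0, 0], [1, 0, 0, 0, 0, 0, 0], [1, 0, 0, 0, 0, 0, 0], [1, 0, 0, 0, 0, 0, 0], [1, 0, 0, 0, 0, 0, 0], [1, 0, 0, 0, 0, 0, 0], [1, 0, 0, 0, 0, 0, 0], [1, 0, 0, 0, 0, 0, 0], [1, 0, 0, 0, 0, 0, 0], [1, 0, 0, 0, 0, 0, 0]], "grip_force": 40}}

```text
time: 6.3
tcp_pos: [0.5012, 0.1877, 0.1954]
tool_rot: [[0.169, 0.986, 0.003], [0.986, -0.169, -0.002], [-0.002, 0.003, -1.0]]
ft_force: [-3.0, 1.1, 0.1]
gripper_width: 0.172
```

Run:
```python
from h import *
s=sensors.get_state(); T=s["tool_rot"]; print(s["tcp_pos"],T,s["gripper_width"],s["ft_force"])
x=T[:,1]; print("jaw yaw",np.arctan2(x[1],x[0]), "grasp pt",s["tcp_pos"]+.164*T[:,2])
```

```text
[0.5012 0.1877 0.1954] [[ 0.169   0.9856  0.0025]
 [ 0.9856 -0.169  -0.002 ]
 [-0.0015  0.0028 -1.    ]] 0.17206425385929416 [-3.0482  1.1128  0.1298]
jaw yaw -0.16982357255101754 grasp pt [0.5016 0.1874 0.0314]
```

The grip is good: 15 mm measured on the 14 mm bar. The fingertips would end up level with the strip top, though, so I'll regrip 5 mm higher.

Request:
{"fn": "servo_tool", "kwargs": {"plan": [[0.6, 0, 0, 0, 0, 0, 0], [0.6, 0, 0, 0, 0, 0, 0], [0.6, 0, 0, 0, 0, 0, 0], [0.6, 0, 0, -5, 0, 0, 0], [0.6, 0, 0, -5, 0, 0, 0], [1, 0, 0, -5, 0, 0, 0], [1, 0, 0, -5, 0, 0, 0], [1, 0, 0, -5, 0, 0, 0], [1, 0, 0, -5, 0, 0, 0], [1, 0, 0, -5, 0, 0, 0]], "grip_force": 55}}

```text
time: 7.3
tcp_pos: [0.5011, 0.1877, 0.2003]
tool_rot: [[0.169, 0.986, 0.002], [0.986, -0.169, -0.002], [-0.002, 0.003, -1.0]]
ft_force: [-0.5, -0.3, -1.2]
gripper_width: 0.153
```

Request:
{"fn": "servo_tool", "kwargs": {"plan": [[1, 0, 0, 0, 0, 0, 0], [1, 0, 0, 0, 0, 0, 0], [1, 0, 0, 0, 0, 0, 0]]}}

```text
time: 7.6
tcp_pos: [0.5011, 0.1877, 0.2003]
tool_rot: [[0.169, 0.986, 0.002], [0.986, -0.169, -0.002], [-0.002, 0.003, -1.0]]
ft_force: [-0.7, -0.3, 1.1]
gripper_width: 0.154
```

Run:
```python
from h import *
s=sensors.get_state(); T=s["tool_rot"]; print(s["time"],s["gripper_width"],s["ft_force"])
print("grasp pt",s["tcp_pos"]+.164*T[:,2])
go(s["tcp_pos"]+[0,0,.16],down(-.17))
```

```text
7.6 0.154354841654769 [-0.6604 -0.2853  1.1398]
grasp pt [0.5015 0.1874 0.0363]
shift [  -0.2    0.4 -160. ] turn [0.0026 0.0015 0.0001] rows 3.2
```

```bash
cat >> h.py <<'E'
GH=.0363
def lidtcp(x,z,tilt,y=0.,yaw=YAW):
    R=down(yaw,tilt); return pc(x,y,z)+.035*R[:,1]-(GH+.164)*R[:,2],R
def where():
    s=sensors.get_state(); T=s["tool_rot"]; t=s["tcp_pos"]-.035*T[:,1]+(GH+.164)*T[:,2]-O
    f=t+.14*T[:,1]
    print("t",s["time"],"tuck",np.array([t@CX,t@CY,t[2]])*1000,"far",np.array([f@CX,f@CY,f[2]])*1000,"F",s["ft_force"],"w",s["gripper_width"])
E
python3 - <<'E'
from h import *
where()
s=sensors.get_state(); go(s["tcp_pos"]+[-.02,0,.09],down(-.17,.14)); 
go(*lidtcp(-.052,.092,.14))
E
```

```text
t 7.6 tuck [-83.1845 371.8443  -0.1104] far [ 56.6612 365.2826   0.253 ] F [-0.6604 -0.2853  1.1398] w 0.154354841654769
shift [ -3.5 -19.5 -90. ] turn [-0.1374  0.0015  0.0002] rows 1.8439088914585775
shift [-370.1   21.   -94.3] turn [-0.1374  0.0049 -0.0467] rows 7.65046541806011
```

Request:
{"fn": "servo_tool", "kwargs": {"plan": [[1, 0, 0, -30, 0, 0, 0], [1, 0, 0, -60, -0.05, 0, 0], [1, 0, 0, -92, -0.1, 0, 0], [1, 0, 0, -94, -0.137, 0, 0], [1, -20, 3, -94, -0.137, 0.002, -0.005], [1, -50, 4, -94, -0.137, 0.002, -0.01], [1, -85, 6, -94, -0.137, 0.003, -0.015], [1, -120, 8, -94, -0.137, 0.003, -0.02], [1, -155, 10, -94, -0.137, 0.004, -0.025], [1, -190, 12, -94, -0.137, 0.004, -0.03]]}}

```text
time: 8.6
tcp_pos: [0.4797, -0.0029, 0.2936]
tool_rot: [[0.139, 0.981, 0.136], [0.99, -0.138, -0.019], [-0.0, 0.138, -0.99]]
ft_force: [-0.1, -0.5, -2.3]
gripper_width: 0.153
```

Run:
```python
from h import *
where(); go(*lidtcp(-.052,.092,.14))
```

```text
t 8.6 tuck [-53.6528 178.8269  90.3443] far [ 84.9923 176.5181 109.6367] F [-0.0561 -0.5085 -2.3309] w 0.1531683902468052
shift [-178.7    4.5   -1.1] turn [-0.0018  0.0024 -0.0165] rows 3.574685032428482
```

Request:
{"fn": "servo_tool", "kwargs": {"plan": [[1, -35, 1, -1, 0, 0, -0.003], [1, -70, 2, -1, 0, 0, -0.006], [1, -105, 2, -1, 0, 0, -0.01], [1, -140, 2, -1, 0, 0, -0.013], [1, -165, 2, -1, 0, 0, -0.016], [1, -178, 2, -1, 0, 0, -0.0165], [1, -178.5, 2, -1, 0, 0.002, -0.0165], [1, -178.5, 2, -1, 0, 0.002, -0.0165]]}}

```text
time: 9.4
tcp_pos: [0.4568, -0.1788, 0.2944]
tool_rot: [[0.122, 0.983, 0.136], [0.993, -0.121, -0.016], [0.001, 0.137, -0.991]]
ft_force: [2.0, 0.2, -2.4]
gripper_width: 0.155
```

Run:
```python
from h import *
where(); go(*lidtcp(-.056,.064,.14)); go(*lidtcp(-.073,.0615,.14))
s=sensors.get_state(); c=cams.camera_info("wrist"); p=cams.snapshot("wrist"); cv2.imwrite("pics/w4.png",p[:,:,::-1])
p=cams.snapshot("scene")[200:330,180:320]; cv2.imwrite("pics/s4.png",cv2.resize(p,None,fx=4,fy=4,interpolation=cv2.INTER_CUBIC)[:,:,::-1])
```

```text
t 9.4 tuck [-54.9291   1.4979  91.1675] far [ 83.7486   1.6008 110.3636] F [ 1.9771  0.1504 -2.3582] w 0.15458632118009843
shift [-1.4 -5.3 26.7] turn [-0.0025 -0.0007  0.0007] rows 0.5446274895215745
shift [ -1.4 -22.5  26.8] turn [-0.0025 -0.0007  0.0007] rows 0.7002583103943381
```

View pics/w4.png

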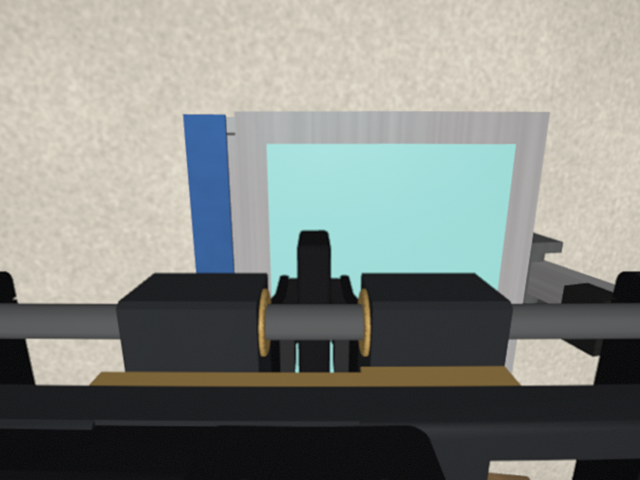

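The lid hangs level across. Its tuck corner is at about (235,112) and the strip's end corners at about (184,115) and (226,115). I'll compare these with the prediction.

Run:
```python
from h import *
c=cams.camera_info("wrist"); s=sensors.get_state(); T=s["tool_rot"]; t=s["tcp_pos"]-.035*T[:,1]+(GH+.164)*T[:,2]
print("lid tuck,far top corners +y",proj(c,[t+.083*T[:,0]-.006*T[:,2],t+.14*T[:,1]+.083*T[:,0]-.006*T[:,2]]))
print("strip",proj(c,[pc(-.083,.0835,.076),pc(-.063,.0835,.076)]))
p=cv2.imread("pics/w4.png")[:,:,::-1].copy(); b=blob(mask(p,(100,120,40),(125,255,255),(170,90,240,272)))
print(cv2.approxPolyDP(b[3],4,True)[:,0].tolist())
```

```text
lid tuck,far top corners +y [[234.7925 110.2989]
 [552.9993 111.3084]]
strip [[180.5238 116.7909]
 [222.6526 117.139 ]]
[[184, 115], [197, 271], [233, 271], [224, 115]]
```

The chamber is about 1.3 mm further +x relative to the lid than I assumed, so I'll aim for tuck x of -71.5 in my frame. Now descending and sliding in.

Request:
{"fn": "servo_tool", "kwargs": {"plan": [[1, -1, -2, 10, 0, 0, 0], [1, -1.4, -3, 20, 0, 0, 0], [1, -1.4, -4, 26, 0, 0, 0], [1, -1.4, -4, 28.4, 0, 0, 0], [1, -1.4, -4, 28.4, 0, 0, 0], [1, -1.4, -8, 28.2, 0, 0, 0], [1, -1.4, -11, 28, 0, 0, 0], [1, -1.4, -11, 28, 0, 0, 0]]}}

```text
time: 10.3
tcp_pos: [0.4494, -0.1789, 0.2656]
tool_rot: [[0.121, 0.983, 0.137], [0.993, -0.12, -0.017], [-0.0, 0.138, -0.99]]
ft_force: [0.1, -0.4, -2.0]
gripper_width: 0.159
```

Run:
```python
from h import *
where(); go(*lidtcp(-.0715,.0613,.14));
```

```text
t 10.3 tuck [-62.1469   0.2487  62.3814] far [76.5218  0.5228 81.6403] F [ 0.0837 -0.3615 -2.015 ] w 0.15937619197203695
shift [-0.3 -9.8 -0.3] turn [-0.002   0.0001  0.002 ] rows 0.1964622079108014
```

Request:
{"fn": "servo_tool", "kwargs": {"plan": [[1, 0, -2.5, 0, 0, 0, 0], [1, 0, -5, 0, 0, 0, 0], [1, 0, -7.5, 0, 0, 0, 0], [1, 0, -9.5, 0, 0, 0, 0], [1, 0, -9.5, 0, 0, 0, 0]]}}

```text
time: 10.8
tcp_pos: [0.4398, -0.1778, 0.2642]
tool_rot: [[0.121, 0.983, 0.136], [0.993, -0.12, -0.017], [-0.001, 0.137, -0.991]]
ft_force: [-1.1, -0.7, -3.0]
gripper_width: 0.159
```

Run:
```python
from h import *
where()
for a in(.10,.06,.03): go(*lidtcp(-.0715,.0608,a)) 
p=cams.snapshot("wrist"); cv2.imwrite("pics/w5.png",p[:,:,::-1])
```

```text
t 10.8 tuck [-71.8607   0.1734  61.0367] far [66.8118  0.4358 80.2687] F [-1.0835 -0.6555 -3.0011] w 0.15861094646136173
shift [-0.3  7.9  1.8] turn [0.0378 0.0003 0.0019] rows 0.25249096105303603
shift [-0.3 15.8  3.6] turn [0.0778 0.0003 0.0019] rows 0.5191311759260051
shift [-0.3 21.7  5.2] turn [0.1078 0.0004 0.0019] rows 0.7191901856100004
```

View pics/w5.png

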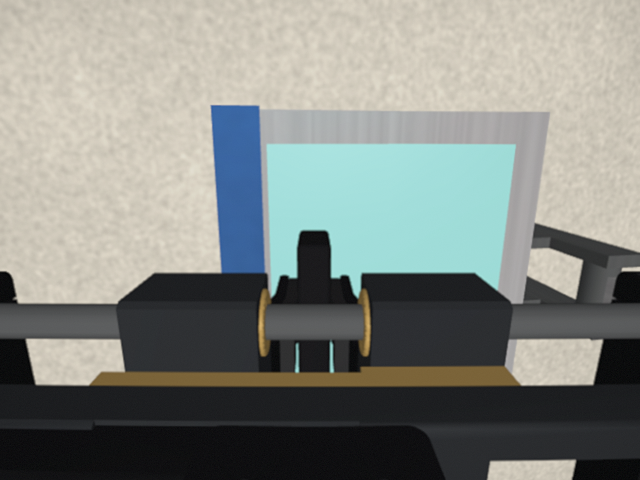

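The strip now covers the tuck edge by about 10 mm, so the actual tuck x is about -73, with no contact force. Laying it down.

Request:
{"fn": "servo_tool", "kwargs": {"plan": [[1, 0, 4, 0.9, 0.019, 0, 0.001], [1, 0, 8, 1.8, 0.038, 0, 0.002], [1, 0, 12, 2.7, 0.058, 0, 0.002], [1, 0, 16, 3.6, 0.078, 0, 0.002], [1, 0, 19, 4.4, 0.093, 0, 0.002], [1, 0, 21.5, 5.2, 0.106, 0, 0.002], [1, 0, 21.5, 5.2, 0.106, 0, 0.002]]}}

```text
time: 11.55
tcp_pos: [0.4623, -0.1804, 0.262]
tool_rot: [[0.123, 0.992, 0.031], [0.992, -0.123, -0.004], [0.0, 0.031, -1.0]]
ft_force: [0.4, 0.2, -1.1]
gripper_width: 0.153
```

Run:
```python
from h import *
where(); print(sensors.get_state()["moment"])
```

```text
t 11.55 tuck [-70.7749   0.4284  60.7169] far [69.1558  0.4391 65.1243] F [ 0.4484  0.2426 -1.0739] w 0.15324797308892177
[-0.0778 -0.0378 -0.054 ]
```

Request:
{"fn": "servo_tool", "kwargs": {"plan": [[1, 0, -1, 0.4, 0, 0, 0], [1, 0, -1, 0.7, 0, 0, 0], [0.75, 0, -1, 0.7, 0, 0, 0], [0.75, 0, -1, 0.7, 0, 0, 0], [0.75, 0, -1, 0.7, 0, 0, 0], [0.75, 0, -1, 0.7, 0, 0, 0], [0.75, 0, -1, -10, 0, 0, 0], [0.75, 0, -1, -30, 0, 0, 0], [0.75, 0, -1, -60, 0, 0, 0], [0.75, 0, -1, -90, 0, 0, 0]]}}

```text
time: 12.55
tcp_pos: [0.4583, -0.1797, 0.3536]
tool_rot: [[0.122, 0.992, 0.031], [0.993, -0.122, -0.004], [0.0, 0.031, -1.0]]
ft_force: [1.0, -0.3, 1.4]
gripper_width: 0.252
```

Request:
{"fn": "servo_tool", "kwargs": {"plan": [[1, 0, -40, -60, 0, 0, 0], [1, 0, -80, -110, 0, 0, 0], [1, 0, -90, -110, 0, 0, 0], [1, 0, -90, -110, 0, 0, 0], [1, 0, -90, -110, 0, 0, 0]]}}

```text
time: 13.05
tcp_pos: [0.3653, -0.168, 0.462]
tool_rot: [[0.123, 0.992, 0.033], [0.992, -0.123, -0.006], [-0.002, 0.034, -0.999]]
ft_force: [0.2, 0.4, -0.4]
gripper_width: 0.01
```

Run:
```python
from h import *
import pickle
s=sensors.get_state();print(s["time"],s["tcp_pos"],s["ft_force"])
c=cams.camera_info("wrist"); p=cams.snapshot("wrist"); cv2.imwrite("pics/w6.png",p[:,:,::-1]); pickle.dump(c,open("w6.pkl","wb"))
```

```text
13.05 [ 0.3653 -0.168   0.462 ] [ 0.1889  0.4429 -0.4341]
```

View pics/w6.png

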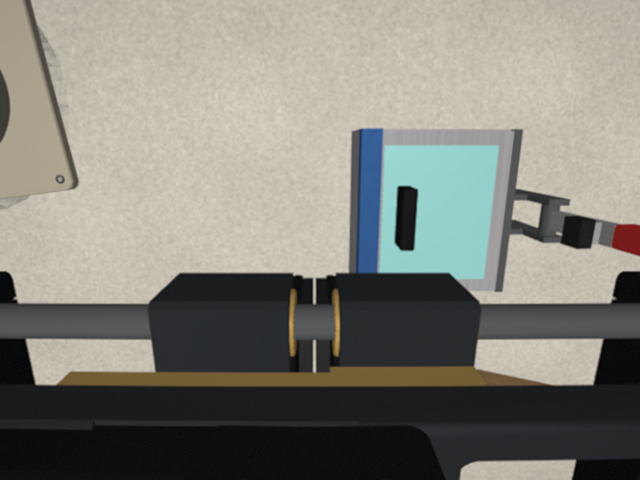

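The lid sits between strip and ledge, with its bar at (405,218) and the clamp clear at the right. Next I'll go behind the clamp with the fingers shut.

```bash
sed -i 's/^O=.*; YAW/O=np.array([.5053,-.1862,0]); YAW/' h.py
python3 - <<'E'
from h import *
R=down(YAW); go(pc(.168,0,.462),R); go(pc(.168,0,.36),R)
E
```

```text
shift [ -1.  308.7   8.8] turn [0.0321 0.0003 0.0006] rows 6.176602901591281
shift [ -1.  305.4 110.8] turn [0.0321 0.0003 0.0006] rows 6.4980243595077285
```

Request:
{"fn": "servo_tool", "kwargs": {"plan": [[1, -1, 50, 2, 0, 0, 0], [1, -1, 100, 4, 0.032, 0, 0], [1, -1, 150, 4, 0.032, 0, 0], [1, -1, 200, 5, 0.032, 0, 0], [1, -1, 250, 6, 0.032, 0, 0], [1, -1, 300, 8, 0.032, 0, 0], [1, -1, 309, 9, 0.032, 0, 0], [1, -1, 308, 40, 0.032, 0, 0], [1, -1, 306, 80, 0.032, 0, 0], [1, -1, 305.4, 111, 0.032, 0, 0]], "grip_force": 20}}

```text
time: 14.1
tcp_pos: [0.6723, -0.2061, 0.355]
tool_rot: [[0.121, 0.993, -0.004], [0.993, -0.121, 0.002], [0.002, -0.004, -1.0]]
ft_force: [0.7, -0.2, -0.2]
gripper_width: 0.007
```

Run:
```python
from h import *
s=sensors.get_state(); d=s["tcp_pos"]-O; print(d@CX,d@CY,d[2],s["ft_force"],s["time"])
R=down(YAW)
def way(th,a=.09): go(pc(.115-a*np.cos(th)+.016*np.sin(th),0,.092+.182+a*np.sin(th)+.016*np.cos(th)),R)
for th in(1.7,1.5,1.3,1.15,1.,.85,.7,.55,.4,.25,.1,0): print(th,end=" ");way(th)
```

```text
0.16820714265474432 0.0007239700521082992 0.3549552608068205 [ 0.6738 -0.185  -0.2001] 14.1
1.7 shift [ -0.7 -25.8  -6.1] turn [-0.004  -0.002   0.0018] rows 0.5299639665073546
1.5 shift [ -0.6 -43.7  -9.8] turn [-0.004  -0.002   0.0018] rows 0.894805401596851
1.3 shift [ -0.6 -61.9  -9.8] turn [-0.004  -0.002   0.0018] rows 1.2535895133010637
1.15 shift [ -0.6 -75.4  -7.4] turn [-0.004  -0.002   0.0018] rows 1.5153110609804745
1.0 shift [ -0.6 -88.4  -3.1] turn [-0.004  -0.002   0.0018] rows 1.7688001376623157
0.85 shift [  -0.5 -100.6    3.2] turn [-0.004  -0.002   0.0018] rows 2.0125232337392887
0.7 shift [  -0.5 -111.7   11.2] turn [-0.004  -0.002   0.0018] rows 2.245051908945416
0.55 shift [  -0.5 -121.5   20.8] turn [-0.004  -0.002   0.0018] rows 2.4650447049284208
0.4 shift [  -0.6 -129.7   31.7] turn [-0.004  -0.002   0.0018] rows 2.671243381508315
0.25 shift [  -0.6 -136.3   43.7] turn [-0.004  -0.002   0.0018] rows 2.862474538437283
0.1 shift [  -0.6 -140.9   56.6] turn [-0.004  -0.002   0.0018] rows 3.03765335637605
0 shift [  -0.6 -142.9   65.5] turn [-0.004  -0.002   0.0018] rows 3.145027551323181
```

Now I'll sweep to about 0.7 rad and check the force before the last part.

Request:
{"fn": "servo_tool", "kwargs": {"plan": [[1, -0.7, -15, 0, 0, 0, 0], [1, -0.7, -28, -4, 0, 0, 0], [1, -0.7, -36, -6, 0, 0, 0], [1, -0.7, -44, -7, 0, 0, 0], [1, -0.7, -53, -8, 0, 0, 0], [1, -0.7, -62, -8, 0, 0, 0], [1, -0.6, -75, -7, 0, 0, 0], [1, -0.6, -88, -3, 0, 0, 0], [1, -0.6, -100.5, 3, 0, 0, 0], [1, -0.6, -111.5, 11, 0, 0, 0]]}}

```text
time: 15.1
tcp_pos: [0.5622, -0.1927, 0.346]
tool_rot: [[0.12, 0.993, 0.0], [0.993, -0.12, 0.002], [0.002, 0.0, -1.0]]
ft_force: [0.9, -0.6, 10.5]
gripper_width: 0.004
```

Run:
```python
from h import *
s=sensors.get_state(); print(s["ft_force"],s["time"])
R=down(YAW)
def way(th,a=.09): go(pc(.115-a*np.cos(th)+.016*np.sin(th),0,.092+.182+a*np.sin(th)+.016*np.cos(th)),R)
for th in(.7,.55,.4,.25,.1,0,-.03): print(th,end=" ");way(th)
c=cams.camera_info("scene");p=cams.snapshot("scene")
r=blob(mask(p,(0,150,70),(8,255,255),(215,225,310,310))); print("red",r[0])
for th in(1.,.8,.6,.4):
        B=[pc(.1-a*np.cos(th)+h*np.sin(th),yy,.092+a*np.sin(th)+h*np.cos(th)) for a in(.071,.109) for h in(-.004,.016) for yy in(-.01,.01)]
        q=cv2.convexHull(np.float32(proj(c,B))); M=cv2.moments(q); print(round(th,1),M['m10']/M['m00'],M['m01']/M['m00'])
```

```text
[ 0.9427 -0.6127 10.5439] 15.1
0.7 shift [-0.5 -0.8  1.7] turn [ 0.     -0.0019  0.0024] rows 0.03967821304992664
0.55 shift [ -0.5 -10.6  11.3] turn [ 0.     -0.0019  0.0024] rows 0.3100525985637349
0.4 shift [ -0.5 -18.9  22.2] turn [ 0.     -0.0019  0.0024] rows 0.583160422434306
0.25 shift [ -0.5 -25.5  34.2] turn [ 0.     -0.0019  0.0024] rows 0.853185975941833
0.1 shift [ -0.5 -30.2  47.1] turn [ 0.     -0.0019  0.0024] rows 1.118469055266135
0 shift [ -0.5 -32.3  56. ] turn [ 0.     -0.0019  0.0024] rows 1.2919352446588948
-0.03 shift [ -0.6 -32.7  58.7] turn [ 0.     -0.0019  0.0024] rows 1.3433662983621328Traceback (most recent call last):
  File "<stdin>", line 7, in <module>
  File "h.py", line 24, in blob
    c=max(cv2.findContours(m,cv2.RETR_EXTERNAL,cv2.CHAIN_APPROX_NONE)[0],key=cv2.contourArea)
ValueError: max() iterable argument is empty
```

Vertical force is 10 N, so the fingers are on the handle and pushing it along. I'll carry on down.

Request:
{"fn": "servo_tool", "kwargs": {"plan": [[1, 0, -5, 5, 0, 0, 0], [1, 0, -10, 11, 0, 0, 0], [1, 0, -15, 16.5, 0, 0, 0], [1, 0, -19, 22, 0, 0, 0], [1, 0, -22, 28, 0, 0, 0], [1, 0, -25, 34, 0, 0, 0], [1, 0, -28, 41, 0, 0, 0], [1, 0, -30, 47, 0, 0, 0], [1, 0, -31, 50, 0, 0, 0], [1, 0, -31, 53, 0, 0, 0]]}}

```text
time: 16.15
tcp_pos: [0.5297, -0.1886, 0.2918]
tool_rot: [[0.12, 0.993, -0.004], [0.993, -0.12, 0.002], [0.002, -0.004, -1.0]]
ft_force: [-8.0, 1.2, 12.0]
gripper_width: 0.007
```

Request:
{"fn": "servo_tool", "kwargs": {"plan": [[1, 0, 0, 2, 0, 0, 0], [1, 0, 0, 3, 0, 0, 0], [1, 0, 0, 4, 0, 0, 0], [1, 0, 0, 4, 0, 0, 0]]}}

```text
time: 16.55
tcp_pos: [0.5297, -0.1884, 0.2902]
tool_rot: [[0.12, 0.993, -0.005], [0.993, -0.12, 0.001], [0.001, -0.006, -1.0]]
ft_force: [-14.7, 3.3, 29.7]
gripper_width: 0.001
```

Run:
```python
from h import *
s=sensors.get_state(); d=s["tcp_pos"]-O; print(d@CX,d@CY,"tip z",d[2]-.182,s["ft_force"],s["time"])
```

```text
0.024515444578273246 0.0008287123039593423 tip z 0.10823983551824456 [-14.6536   3.3219  29.6867] 16.55
```

The tip is at z 0.108 m, which is exactly the fully-down height, and the force has risen to 30 N, so it is on the stop. Backing off straight up, then checking.

Request:
{"fn": "servo_tool", "kwargs": {"plan": [[1, 0, 0, -5, 0, 0, 0], [1, 0, 0, -30, 0, 0, 0], [1, 0, 0, -80, 0, 0, 0], [1, 0, 0, -130, 0, 0, 0], [1, 0, -50, -170, 0, 0, 0], [1, 0, -100, -170, 0, 0, 0], [1, 0, -120, -170, 0, 0, 0], [1, 0, -120, -170, 0, 0, 0], [1, 0, -120, -170, 0, 0, 0]]}}

```text
time: 17.45
tcp_pos: [0.4114, -0.174, 0.4612]
tool_rot: [[0.121, 0.993, -0.005], [0.993, -0.121, -0.0], [-0.001, -0.005, -1.0]]
ft_force: [-0.3, 0.3, 0.1]
gripper_width: 0.008
```

Run:
```python
from h import *
s=sensors.get_state();print(s["time"],s["tcp_pos"],s["ft_force"])
w=cams.snapshot("wrist"); c=cams.camera_info("wrist"); cc=cams.camera_info("scene"); p=cams.snapshot("scene"); t=cams.snapshot("top")
for n,im,ci,roi in(("wrist",w,c,(300,100,600,300)),("scene",p,cc,(215,225,310,310))):
    m=mask(im,(0,150,60),(8,255,255),roi)
    if m.any():
        print(n,"red",blob(m)[0])
        for th in(0,.05,.1,.2):
            B=[pc(.1-a*np.cos(th)+h*np.sin(th),yy,.092+a*np.sin(th)+h*np.cos(th)) for a in(.071,.109) for h in(-.004,.016) for yy in(-.01,.01)]
            q=cv2.convexHull(np.float32(proj(ci,B))); M=cv2.moments(q); print(th,M['m10']/M['m00'],M['m01']/M['m00'])
up=lambda a:cv2.resize(a,(400,300),interpolation=cv2.INTER_CUBIC)
im=np.vstack([np.hstack([up(w[80:300,290:583]),up(p[190:325,180:360])]),np.hstack([up(p),up(t)])])
cv2.imwrite("pics/f.png",im[:,:,::-1])
```

```text
17.45 [ 0.4114 -0.174   0.4612] [-0.2854  0.3175  0.0697]
wrist red [429.2191 222.4341]
0 429.43277665079535 223.38907314122537
0.05 431.25221414187575 224.35756209482048
0.1 433.3498761118374 225.34739282716995
0.2 438.39991281549175 227.38397044366354
scene red [250.9162 258.5717]
0 251.40856442714383 261.80473110761795
0.05 251.29428687206038 260.6588046776186
0.1 251.2147903791024 259.5773788706332
0.2 251.16204982110239 257.62009465560624
```

View pics/f.png

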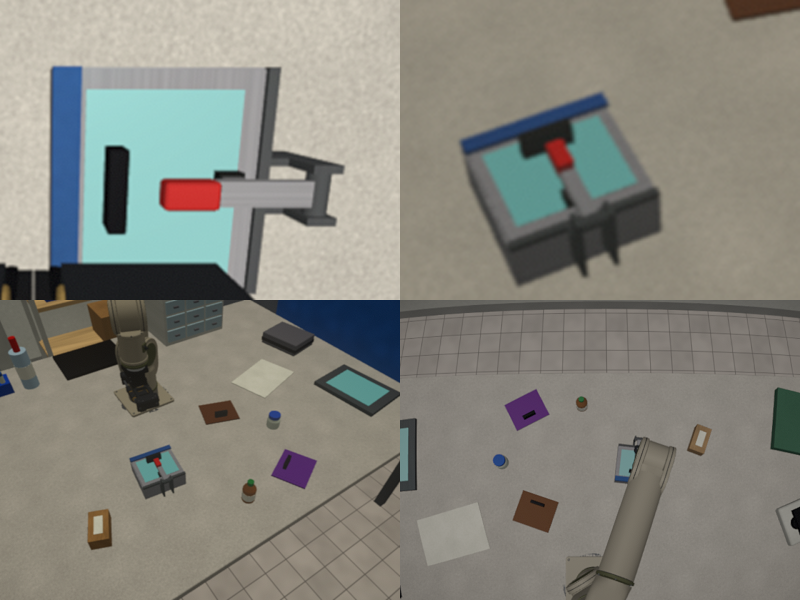

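The lid is under the strip and inside the ledge. The clamp handle is at (429,222) in the wrist view, against (429,223) predicted for fully down, and the bystanders haven't moved. Handing in.

```bash
python3 -c "
from cell import workorder; print(workorder.sign_off())"
```

```text
the job is handed in; nothing more can be done
None
```

The chamber is closed and the job is handed in, at about 17.5 s on the robot's clock.

**What I did**
- The clamp stood at about 1.4 rad, so it was not over the opening. I nudged it up to about 1.7 rad anyway to keep it clear of the gripper.
- I picked the steel lid up by its bar and tilted it about 8°. I slid the edge about 10 mm under the blue strip, laid the lid down inside the ledge and let go.
- I swung the clamp down with the shut fingers onto its stop, then drew back clear.

**Last checks**
- **Clamp, by touch:** the fingertips ended at z = 108 mm, exactly the fully-down height. The force rose to about 30 N there, so it was on the stop.
- **Clamp, by camera:** after I let go, the wrist view puts the handle at (429, 222), against (429, 223) predicted for angle 0.
- **Disagreement:** the scene camera reads the handle about 3 pixels high, which alone would suggest about 0.15 rad. That camera showed a similar offset (about 5 pixels) before I touched the clamp, so I took it as bias.
- **Lid and bystanders:** the lid lies square between strip and ledge, and the bottle, jar and wipes box look undisturbed. The rack can't be seen under the lid; nothing reached below the rim.
- **Robot:** the wrist force is about zero, so it is touching nothing.

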